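# Load the sample comb and push its tray up the viewing ramp

### The arm

A 6-joint arm with a two-finger parallel gripper is mounted at the origin on the work surface. World frame = base frame: x ahead of the robot, y to its left, z up, the work surface at z = 0. Lengths are in m, angles in degrees, forces in N, time in s.
With the tool pointing down it reaches from about 0.35 to 0.875 m from the base axis. Payload 4.2 kg.
Tool frame: the origin (TCP) lies at the very end of the fingers, on their centre line; the grasp point (between the pads) lies 19 mm behind it (r.grip_point_offset is the distance from the TCP to the grasp point, in m); z points along the fingers, y is the line along which they close (so a half turn about z gives the same grasp; the last joint's range is limited). The gripper opens to 87 mm and grips with 3 to 60 N. Pads are 19 mm wide; open, the fingers measure 117 mm over their backs; the gripper's body (75 mm by 190 mm) begins 51 mm behind the grasp point.
Start: joints at [-60.928, 22.042, 0.453, 0, -68.411, -14.817], TCP at [0.154, -0.606, 0.223] pointing down, gripper open.
Joint ranges: [-179.83, 179.83], [-69.29, 118.12], [-61.27, 80.66], [-181.25, 117.63], [-171.15, -9.14], [-177.46, 177.46]. Speed limits (degrees/s): [159.86, 159.86, 180, 180, 180, 180].

### API

Orientations are given as a 3x3 rotation matrix whose columns are the frame's x, y, z axes.
In Python, from station import r, cams gives the robot as it stands. The module is installed in compiled form; this text tells all that it offers.
- The arm moves only by the shell command python3 -m handwheel 'ROWS'. ROWS is JSON, a list that holds one entry, the list of rows, each a list of 7 numbers: the turn, a rotation vector about the tool's x, y, z in units of 6 degrees (1.0 is 6 degrees), then the shift along the tool's x, y, z in m, then the finger opening in m, from 0 to 0.087. In form: [[[ax, ay, az, x, y, z, jaw], ...]]. A call has 1 to 12 rows; each row shifts and turns the commanded pose from where the row before left it, along the tool's axes as they then stand; what a row does not reach is not made up. A row lasts 1/10 s, in which the tool goes at most 50 mm and 8.59 degrees, less where a joint would pass 70% of its speed; a pose out of reach is approached as far as the arm can. A call with a gripper value outside its range is refused whole. The fingers move at their own pace and stop on an object; the grip force is fixed at half the most. Time passes only in rows, so rows that do not move let the fingers close. It gives the time, the measured TCP pose, the force, the opening and the grip force at its end, in the units of the state.
- r.sense(): the state, without advancing time (a new reading comes with each control period).
- cams.capture(name): name is "side" or "top"; returns the picture (400x640x3 uint8, red, green, blue); there is no depth.
- cams.get_calibration(name): a dict with "camera_matrix" (3x3 intrinsics, pixels), "k1" (the pictures are not rectified: a ray, as slopes to the right and down, at radius r is drawn at 1 + k1 r^2 times it, then the intrinsics apply), "rvec" (rotation vector, rad) and "tvec" (3), from world to camera coordinates, as OpenCV has them. Camera axes: x right, y down, z forward; pixel columns grow to the right and rows downward; lengths in m; the calibration is good to about 2 mm. A picture is of the moment at which its call begins. get_calibration takes no time and is no camera call.
- r.finish_job(): hands the job in; it is judged then, once.
The state is a dict: "time_s": time; "joints": joint angles; "joint_velocities": joint speeds; "effort": joint torques, N m; "tcp_pos": TCP position; "ee_rot": TCP orientation; "wrist_force": force on the tool from outside, world axes, zero at the start; "moment": the same for the moment, N m; "gripper_width": opening from 0.0 (shut) to 1.0 (fully open); "gripper_force": force on a finger pad.
Only numpy, scipy, OpenCV 4.12 (cv2) and the standard library are available. Lean on these libraries where they do the work, as an engineer would, in place of code of your own. Each camera call takes 0.05 s, during which the arm holds its last target. There are 200 camera calls.

### The job

On the jeweller's bench, stand the six-toothed sample comb in the slotted wooden tray so that every tooth is fully down in its own slot, while the tray is still flat on the bench. Then push the tray, comb and all, up the shallow grey ramp between the rails until its front rests against the stop at the top, and leave it there with the comb still fully seated. Leave the other comb and everything else on the bench where it stands.

Things in the scene. Friction and masses are not known exactly. Their poses are not given: they have to be found in the camera images.
- ramp: Fixed grey ramp, 136 mm wide, aluminium rails and stop bar. Origin: on the bench at the middle of its lower edge (foot), where the slope starts flush with the bench; x level, pointing uphill; y to the left going uphill; z up. Rises 0.14 rad (8 deg): surface height = 0.141 x. Rails: inner gap 111 mm, 8 mm thick, 14 mm high over the slope. Things stay on the slope by friction.
- ramp_mouth (a point): Middle of the mouth of the guide plates on the bench, 38 mm in front of the ramp's foot. Two plates, 20 mm high, narrow at 30 degrees from about 155 mm apart here to the rails' 111 mm gap at the foot.
- ramp_stop (a point): Foot of the stop's face, mid-width: 215 mm up the slope from the ramp's foot (ramp x = 213 mm, 30 mm above the bench). The face is square to the slope, spans the gap between the rails and stands 22 mm above the surface.
- tray: Loose solid wooden tray, 130 mm long (x), 104 mm wide (y), 30 mm high, about 0.4 kg, two thin grey felt strips on top. Too wide to grip: it is to be pushed. Starts flat on the bench before the ramp's foot, +x end towards the ramp, a little turned and off-centre. Origin: centre of its underside; z up.
- tray_slots (a point): Centre of the tray's row of slots, level with their floor: 14 mm above the tray's origin. Six slots in a row along the tray's x at -45, -27, -9, 9, 27 and 45 mm from here; each 8 mm in x, 30 mm in y, 16 mm deep.
- tray_front (a point): The middle of the lower front edge of the tray: 65 mm from the tray's origin along its x, on the underside.
- comb: Loose comb with SIX steel teeth, standing on its teeth, 0.12 kg. Grey spine 112 mm long (x), 12 mm thick (y), from 22 to 50 mm above the tooth tips. Teeth 4 mm in x, 24 mm in y, 22 mm long, at x = -45, -27, -9, 9, 27, 45 mm. Origin: level with the tooth tips under mid-spine; z up. Same either way round. Seated, its origin is at the centre of the slots' floor, spine 6 mm above the tray.
- comb_coarse: The other comb: same spine and standing the same way, but with only FOUR teeth, 30 mm apart; it does not fit the tray. The two combs may change places. Origin as for the six-toothed comb. Leave it where it stands.
- jar: Lidded glass jar, 54 mm diameter, 85 mm high, beside the tray. Origin: centre of its underside. Leave it where it stands.
- brush_cup: White ceramic cup with brushes standing in it, 66 mm diameter, 177 mm high to the brush tips, beside the upper part of the ramp. Origin: centre of its underside. Leave it where it stands.
- bur_stand: Round grey stand full of upright burs, 76 mm diameter, 70 mm high, beside the ramp. Origin: centre of its underside. Leave it where it stands.
- pliers: Flat pliers lying on the bench, about 130 mm long along x, 12 mm high, beside the tray. Origin: on the bench under the pivot. Leave it where it stands.
- tape: Black roll of tape lying flat, 84 mm diameter, 24 mm high. Origin: centre of its underside. Leave it where it stands.
There are look-alikes about, which are no part of the job. Of the things shaped like the tray, the wooden one is meant. Leave any green look-alike of the comb alone.

How it is judged (in metres and radians):
On the way, in this order (a step that is already met when the one before it is completed fails the run):
1. the six-toothed comb is fully seated in the tray while the tray is still flat on the bench (x of comb in the frame of tray between -0.004 and 0.004 m and y of comb in the frame of tray between -0.006 and 0.006 m and z of comb in the frame of tray below 0.0165 m and angle between the z axis of comb and the z axis of tray, either way round below 0.06 rad and angle between the x axis of comb and the x axis of tray, either way round below 0.15 rad and angle between tray's own z axis and vertical below 0.03 rad and x of tray_front in the frame of ramp below 0.02 m and height (world z) of tray below 0.006 m), for 0.2 s.
2. the tray, with the comb in it, is up the ramp against the top stop (x of comb in the frame of tray between -0.004 and 0.004 m and y of comb in the frame of tray between -0.006 and 0.006 m and z of comb in the frame of tray below 0.0165 m and angle between the z axis of comb and the z axis of tray, either way round below 0.06 rad and angle between the x axis of comb and the x axis of tray, either way round below 0.15 rad and x of tray_front in the frame of ramp above 0.209 m and y of tray_front in the frame of ramp between -0.008 and 0.008 m and angle between the x axis of tray and the x axis of ramp, either way round below 0.19 rad and angle between tray's own z axis and vertical between 0.11 and 0.17 rad), for 0.2 s.
At the end, for the whole second after the job is handed in: The tray lies on the ramp between the rails with its lower front edge within about 4 mm of the stop, tilted as the slope (0.11 to 0.17 rad), the comb fully down in it (within 2.5 mm of the slot floor, centred within 4 mm along and 6 mm across, upright in the tray within 0.06 rad), and both at rest (all of step 2 and linear speed of each of tray, comb below 0.01 m/s); the robot touches nothing.
It fails at once if any of the other things (coarse comb, jar, brush cup, bur stand, pliers, tape roll) is moved more than 25 mm (distance of any of comb_coarse, jar, brush_cup, bur_stand, pliers, tape from where it was at the start of the episode above 0.025 m).
It fails at once if any of those other things is tipped over (angle between any of comb_coarse, jar, brush_cup, bur_stand, pliers, tape's own z axis and vertical above 0.5 rad).
It also fails if it takes over 64 s, if anything falls off the work surface, if the arm or the gripper's body presses on something with over 40 N, if the wrist force passes 120 N, or if a joint passes its speed limit or range.

## Working session

There is one attempt and no reset: what is moved stays moved. The work goes in short steps, Python scripts to look and compute and a shell command to move; the robot and the scene stay as the last step left them, time stands still between calls to the robot, and variables do not carry over. Pictures are saved under pics/ and viewed, at most 10 in all, crops included, and the job is handed in when it is done.

```bash
mkdir -p pics
cat > h.py <<'E'
import numpy as np, cv2
from station import r, cams
def proj(n,P):
    c=cams.get_calibration(n);K=np.array(c["camera_matrix"])
    d=np.array([c["k1"],0,0,0.]);return cv2.projectPoints(np.array(P,float).reshape(-1,3),np.array(c["rvec"],float),np.array(c["tvec"],float),K,d)[0].reshape(-1,2)
def unproj(n,uv,z):
    c=cams.get_calibration(n);K=np.array(c["camera_matrix"]);d=np.array([c["k1"],0,0,0.])
    p=cv2.undistortPoints(np.array(uv,float).reshape(-1,1,2),K,d).reshape(-1,2)
    R=cv2.Rodrigues(np.array(c["rvec"],float))[0];t=np.array(c["tvec"],float).ravel();C=-R.T@t
    D=np.c_[p,np.ones(len(p))]@R
    z=np.broadcast_to(z,len(D))
    return C+D*((z-C[2])/D[:,2])[:,None]
def cap(n,f,box=None,s=1):
    im=cams.capture(n)[:,:,::-1]
    cv2.imwrite(f"pics/{f}_full.png",im)
    if box: x0,y0,x1,y1=box; im=im[y0:y1,x0:x1]
    if s!=1: im=cv2.resize(im,None,fx=s,fy=s,interpolation=cv2.INTER_CUBIC)
    cv2.imwrite(f"pics/{f}.png",im)
E
python3 - <<'E'
from h import *
cap("top","t0");cap("side","s0")
np.set_printoptions(precision=4,suppress=True)
for n in("top","side"):
    c=cams.get_calibration(n);R=cv2.Rodrigues(np.array(c["rvec"],float))[0];print(n,c["camera_matrix"],c["k1"],-R.T@np.array(c["tvec"]).ravel())
print(r.sense()["ee_rot"],r.sense()["gripper_width"])
E
```

```text
top [[502.0816   0.     310.9425]
 [  0.     502.0816 195.0699]
 [  0.       0.       1.    ]] -0.059752382503699165 [0.4181 0.0714 1.2327]
side [[400.1112   0.     324.0433]
 [  0.     400.1112 198.7863]
 [  0.       0.       1.    ]] -0.028220013851857514 [ 0.4412 -0.7302  0.5648]
[[-0.9692 -0.2461 -0.0006]
 [-0.2461  0.9692  0.0019]
 [ 0.0001  0.002  -1.    ]] 1.0003877221743005
```

View pics/t0.png

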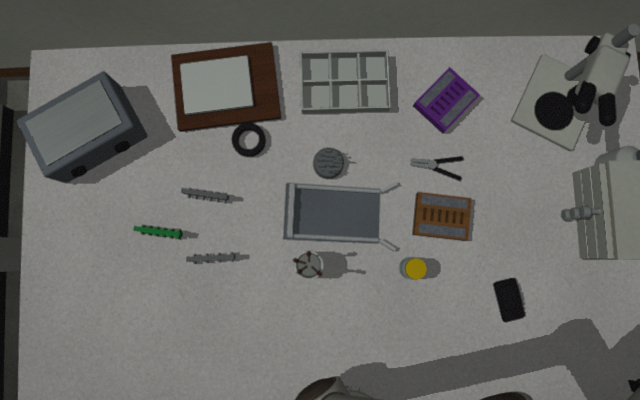

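View pics/s0.png

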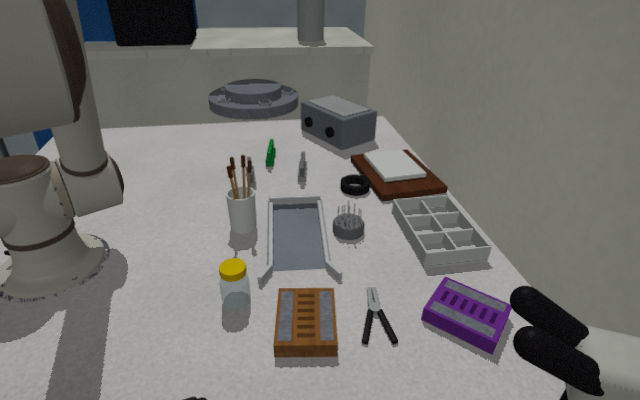

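The top view shows the combs at about (212,194) and (218,258), the tray at (443,216), and the ramp running from its foot at x≈380 to the stop at x≈290. I'll enlarge both areas.

Run:
```python
from h import *
im=cv2.imread("pics/t0_full.png")
a=cv2.resize(im[175:275,170:270],None,fx=6,fy=6,interpolation=cv2.INTER_CUBIC)[:, :]
cv2.imwrite("pics/c1.png",a)
b=cv2.resize(im[170:260,275:485],None,fx=3.8,fy=3.8,interpolation=cv2.INTER_CUBIC)
cv2.imwrite("pics/c2.png",b)
np.set_printoptions(precision=4,suppress=True)
print(unproj("top",[[212,194],[218,258],[443,216],[380,214],[290,212]],[.05,.05,.03,0,.03]))
```

```text
[[ 0.5706  0.3057  0.05  ]
 [ 0.419   0.2921  0.05  ]
 [ 0.5051 -0.2465  0.03  ]
 [ 0.5165 -0.0986  0.    ]
 [ 0.5246  0.1217  0.03  ]]
```

View pics/c1.png

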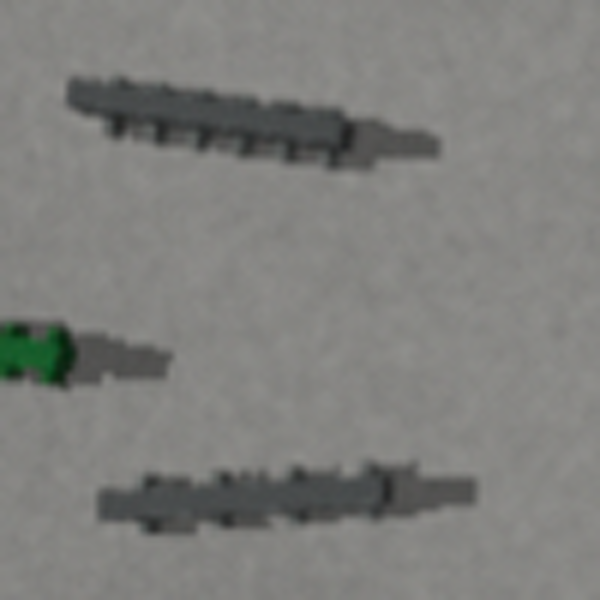

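View pics/c2.png

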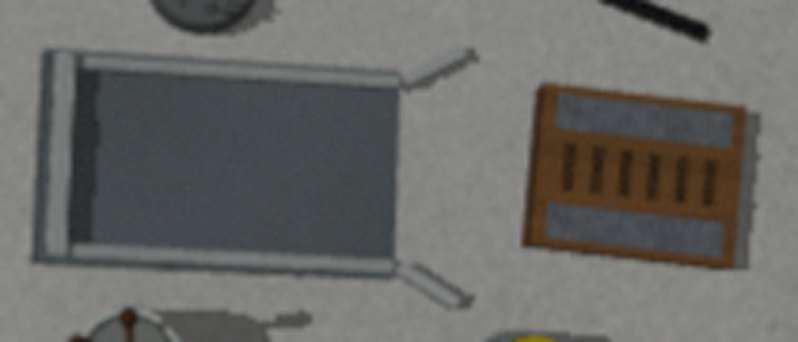

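The enlarged crop shows that the upper comb has six teeth (x≈115–335 in the crop) and the lower one has four, so the upper comb is the target. The tray slots run from (569,167) to (709,183). The ramp floor ends near x≈397. Next I'll compute poses and check them with overlays.

```bash
cat > m.py <<'E'
from h import *
from scipy.optimize import least_squares
np.set_printoptions(precision=4,suppress=True)
def T(p,P,z0=0):
    c,s=np.cos(p[2]),np.sin(p[2]);P=np.array(P,float)
    return np.c_[p[0]+c*P[:,0]-s*P[:,1],p[1]+s*P[:,0]+c*P[:,1],P[:,2]+z0]
def fit(n,P,uv,g):
    f=least_squares(lambda p:(proj(n,T(p,P))-uv).ravel(),g);return f.x,np.abs(f.fun).max()
def draw(im,n,p,P,loops,col,off,s):
    q=(proj(n,T(p,P))-off+.5)*s-.5
    for l in loops: cv2.polylines(im,[np.round(q[l]*8).astype(np.int32)],False,col,1,cv2.LINE_AA,3)
E
python3 - <<'E'
from m import *
c1=lambda a:(np.array(a,float)+.5)/6-.5+[170,175]
c2=lambda a:(np.array(a,float)+.5)/3.8-.5+[275,170]
xs=[-.045,-.027,-.009,.009,.027,.045]
sl=[[x,0,.03] for x in xs]
uv=c2([[709-28*i,183-3.2*i] for i in range(6)])
tray,e=fit("top",sl,uv,[.5,-.25,1.5]);print("tray",tray,e)
comb,e=fit("top",[[.056,0,.05],[-.056,0,.05]],c1([[68,93],[347,126]]),[.57,.3,1.5]);print("comb",comb,e)
sa=.14;sp=lambda d,y,h:[d*np.cos(sa)-h*np.sin(sa),y,d*np.sin(sa)+h*np.cos(sa)]
R=[sp(0,.0555,.014),sp(0,-.0555,.014),sp(.215,-.0555,.022),sp(.215,.0555,.022)]
ramp,e=fit("top",R,c2([[396,262],[400,85],[78,57],[72,255]]),[.51,-.1,1.5]);print("ramp",ramp,e)
bt=[[x,y,z] for z in(.03,0) for x,y in((.065,.052),(.065,-.052),(-.065,-.052),(-.065,.052))]
bc=[[x,y,z] for z in(.05,.022) for x,y in((.056,.006),(.056,-.006),(-.056,-.006),(-.056,.006))]
for x in xs: bc+= [[x,.012,0],[x,-.012,0]]
rp=R+[sp(0,.0555,0),sp(0,-.0555,0),sp(.215,-.0555,0),sp(.215,.0555,0)]
L=[[0,1,2,3,0],[4,5,6,7,4]]
for n in("top","side"):
    im=cv2.imread(f"pics/{n[0]}0_full.png")
    if n=="top": 
        V=[((275,170,485,260),3.8),((180,175,260,220),9.9)]
    else: V=[((255,185,355,365),3.3),((280,140,325,200),6)]
    out=[]
    for b,s in V:
        o=cv2.resize(im[b[1]:b[3],b[0]:b[2]],None,fx=s,fy=s,interpolation=cv2.INTER_CUBIC)
        off=np.array(b[:2])
        draw(o,n,tray,bt+sl,L+[[8+i for i in range(6)]],(0,255,255),off,s)
        draw(o,n,comb,bc,L+[[8+2*i,9+2*i] for i in range(6)],(0,255,0),off,s)
        draw(o,n,ramp,rp,L,(0,0,255),off,s); out.append(o)
    if n=="top":
        w=max(o.shape[1] for o in out);out=[cv2.copyMakeBorder(o,0,0,0,w-o.shape[1],0) for o in out]
        h=out[0].shape[0];cv2.imwrite("pics/ov_top.png",np.vstack([out[0],out[1][:598-h]]))
    else:
        h=max(o.shape[0] for o in out);out=[cv2.copyMakeBorder(o,0,h-o.shape[0],0,0,0) for o in out]
        cv2.imwrite("pics/ov_side.png",np.hstack(out)[:600])
E
```

```text
tray [ 0.5059 -0.246   1.4298] 0.06057806695423551
comb [0.5739 0.3246 1.4269] 0.11522311538232088
ramp [ 0.5127 -0.0962  1.5081] 2.6894994806006878
```

View pics/ov_top.png

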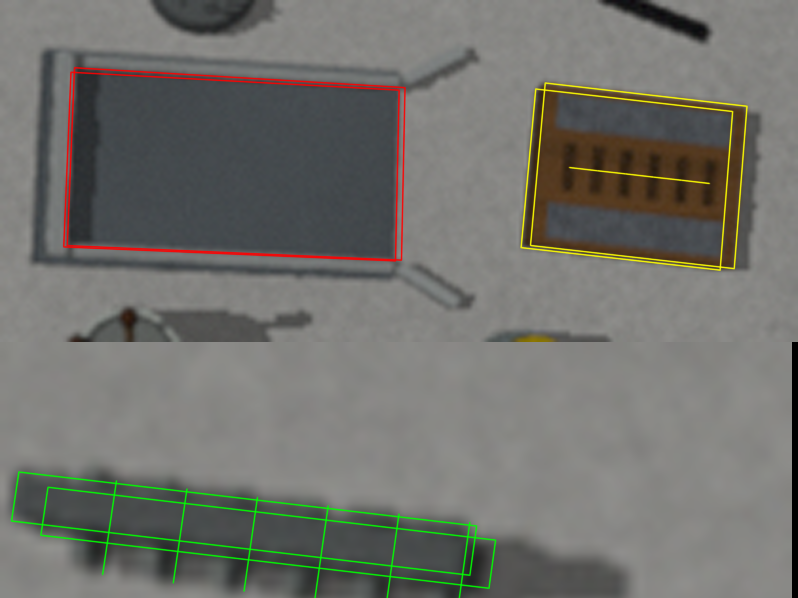

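View pics/ov_side.png

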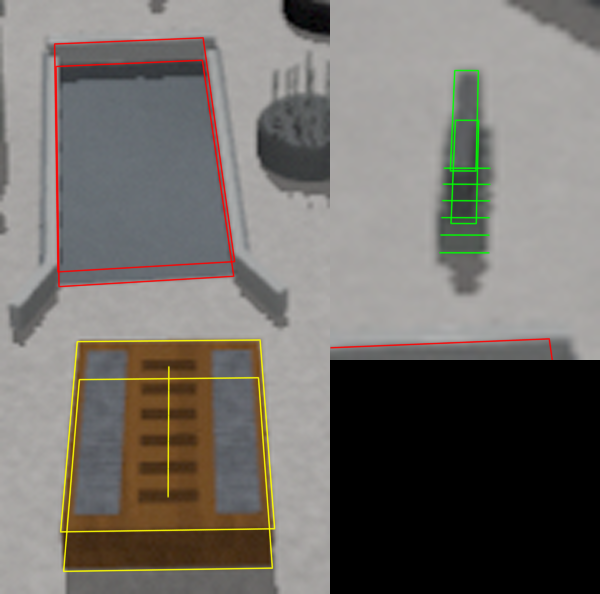

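Tray and comb overlays agree to about 2 mm in both views, with the teeth in step and the tray edges on the lines. The ramp agrees to 1–2 px. Moving now.

```bash
python3 -m handwheel '[[[0,0,-1.4,0,0,0,0.087],[0,0,-1.4,0,0,0,0.087],[0,0,-1.4,0,0,0,0.087],[0,0,-1.4,0,0,0,0.087],[0,0,-1.4,0,0,0,0.087],[0,0,-1.4,0,0,0,0.087],[0,0,-1.4,0,0,0,0.087],[0,0,-1.45,0,0,0,0.087]]]'
python3 -m handwheel '[[[0,0,0,-0.04,-0.012,0,0.087],[0,0,0,-0.04,-0.012,0,0.087],[0,0,0,-0.04,-0.012,0,0.087],[0,0,0,-0.04,-0.012,0,0.087],[0,0,0,-0.04,-0.012,0,0.087],[0,0,0,-0.04,-0.012,0,0.087],[0,0,0,-0.04,-0.012,0,0.087],[0,0,0,-0.04,-0.012,0,0.087],[0,0,0,-0.04,-0.012,0,0.087],[0,0,0,-0.04,-0.012,0,0.087],[0,0,0,-0.04,-0.012,0,0.087],[0,0,0,-0.04,-0.012,0,0.087]]]'
python3 -m handwheel '[[[0,0,0,-0.04,-0.012,0,0.087],[0,0,0,-0.04,-0.012,0,0.087],[0,0,0,-0.04,-0.012,0,0.087],[0,0,0,-0.04,-0.012,0,0.087],[0,0,0,-0.04,-0.012,0,0.087],[0,0,0,-0.04,-0.012,0,0.087],[0,0,0,-0.04,-0.012,0,0.087],[0,0,0,-0.04,-0.012,0,0.087],[0,0,0,-0.04,-0.012,0,0.087],[0,0,0,-0.04,-0.012,0,0.087],[0,0,0,-0.04,-0.012,0,0.087],[0,0,0,0,0,0,0.087]]]'
cat > go.py <<'E'
import sys; from m import *
t=np.array([float(a) for a in sys.argv[1:4]]);yaw=float(sys.argv[4])  # yaw of tool y, deg
s=r.sense();R=np.array(s["ee_rot"]);p=np.array(s["tcp_pos"])
from scipy.spatial.transform import Rotation as Ro
c,q=np.cos(np.radians(yaw)),np.sin(np.radians(yaw));G=np.array([[q,c,0],[-c,q,0],[0,0,-1]])
print("t",round(s["time_s"],2),"p",p,"shift",R.T@(t-p),"turn",np.degrees(Ro.from_matrix(R.T@G).as_rotvec())/6,"F",np.array(s["wrist_force"]),"w",s["gripper_width"],"j",np.array(s["joints"]))
E
python3 go.py .5739 .3246 .024 171.76
```

```text
time_s: 0.9
tcp_pos: [0.1538, -0.6054, 0.2219]
ee_rot: [[-0.139, -0.99, -0.0], [-0.99, 0.139, 0.001], [-0.001, 0.001, -1.0]]
wrist_force: [0.7, 0.4, 0.9]
gripper_width: 1.005
gripper_force: 0.0
time_s: 2.1
tcp_pos: [0.3662, -0.15, 0.2225]
ee_rot: [[-0.145, -0.989, 0.0], [-0.989, 0.145, 0.0], [-0.0, -0.0, -1.0]]
wrist_force: [1.5, -1.2, -0.6]
gripper_width: 1.002
gripper_force: 0.0
time_s: 3.3
tcp_pos: [0.5618, 0.2683, 0.2205]
ee_rot: [[-0.142, -0.99, -0.001], [-0.99, 0.142, -0.0], [0.001, 0.001, -1.0]]
wrist_force: [0.1, -0.0, 0.1]
gripper_width: 0.999
gripper_force: 0.0Traceback (most recent call last):
  File "go.py", line 6, in <module>
    print("t",round(s["time_s"],2),"p",p,"shift",R.T@(t-p),"turn",np.degrees(Ro.from_matrix(R.T@G).as_rotvec())/6,"F",np.array(s["wrist_force"]),"w",s["gripper_width"],"j",np.array(s["joints"]))
                                                                             ~~~~~~~~~~~~~~^^^^^^^
  File "scipy/spatial/transform/_rotation.pyx", line 1143, in scipy.spatial.transform._rotation.Rotation.from_matrix
ValueError: Non-positive determinant (left-handed or null coordinate frame) in rotation matrix 0: [[-1.     -0.0013 -0.0005]
 [-0.0013  1.     -0.0007]
 [-0.0005  0.0007  1.    ]].
```

```bash
sed -i 's/\[\[q,c,0\],\[-c,q,0\]/[[-q,c,0],[c,q,0]/' go.py; python3 go.py .5739 .3246 .024 171.76
```

```text
t 3.3 p [0.5618 0.2683 0.2205] shift [-0.0575 -0.0041  0.1964] turn [ 0.0065 -0.0051  0.0123] F [ 0.1113 -0.0068  0.089 ] w 0.9985974435748879 j [ 40.3962  21.9118  -0.0468  -0.0098 -68.0899 -48.559 ]
```

```bash
python3 -m handwheel '[[[0,0,0,-0.029,-0.002,0,0.087],[0,0,0,-0.0285,-0.002,0,0.087],[0,0,0,0,0,0.04,0.087],[0,0,0,0,0,0.04,0.087],[0,0,0,0,0,0.04,0.087],[0,0,0,0,0,0.04,0.087],[0,0,0,0,0,0.02,0.087],[0,0,0,0,0,0.016,0.087],[0,0,0,0,0,0,0.087],[0,0,0,0,0,0,0.087]]]' | head -3
python3 go.py .5739 .3246 .024 171.76
```

```text
time_s: 4.3
tcp_pos: [0.573, 0.3203, 0.0267]
ee_rot: [[-0.145, -0.989, -0.0], [-0.989, 0.145, -0.001], [0.001, 0.0, -1.0]]
t 4.3 p [0.573  0.3203 0.0267] shift [-0.0044 -0.0003  0.0027] turn [ 0.0008 -0.005  -0.0188] F [-0.3827  0.9336  0.8142] w 0.9964913792260001 j [ 43.3059  35.4939  -7.451    0.0205 -47.0815 -51.6727]
```

```bash
python3 -m handwheel '[[[0,0,0,-0.0044,0,0.0027,0.087],[0,0,0,0,0,0,0.087],[0,0,0,0,0,0,0.05],[0,0,0,0,0,0,0.03],[0,0,0,0,0,0,0.02],[0,0,0,0,0,0,0.005],[0,0,0,0,0,0,0.005],[0,0,0,0,0,0,0.005],[0,0,0,0,0,0,0.005],[0,0,0,0,0,0,0.005],[0,0,0,0,0,0,0.005],[0,0,0,0,0,0,0.005]]]'
python3 go.py .5739 .3246 .024 171.76
```

```text
time_s: 5.5
tcp_pos: [0.5735, 0.3251, 0.0238]
ee_rot: [[-0.145, -0.989, -0.0], [-0.989, 0.145, -0.0], [0.0, 0.0, -1.0]]
wrist_force: [-0.1, -0.2, 0.7]
gripper_width: 0.172
gripper_force: 0.0
t 5.5 p [0.5735 0.3251 0.0238] shift [ 0.0004 -0.0004 -0.0002] turn [ 0.0001 -0.0003 -0.018 ] F [-0.1402 -0.1792  0.7135] w 0.17161142006059565 j [ 43.5738  35.9076  -7.1263   0.0004 -46.968  -51.9222]
```

```bash
python3 -m handwheel '[[[0,0,0,0,0,0,0.005],[0,0,0,0,0,0,0.005],[0,0,0,0,0,0,0.005],[0,0,0,0,0,-0.01,0.005],[0,0,0,0,0,-0.02,0.005],[0,0,0,0,0,-0.04,0.005],[0,0,0,0,0,-0.04,0.005],[0,0,0,0,0,-0.04,0.005],[0,0,0,0,0,-0.04,0.005],[0,0,0,0,0,-0.04,0.005],[0,0,0,0,0,0,0.005],[0,0,0,0,0,0,0.005]]]'
python3 go.py .5059 -.246 .25 171.92
```

```text
time_s: 6.7
tcp_pos: [0.5734, 0.3252, 0.2554]
ee_rot: [[-0.145, -0.989, 0.001], [-0.989, 0.145, 0.002], [-0.002, -0.001, -1.0]]
wrist_force: [0.2, -0.3, -2.0]
gripper_width: 0.136
gripper_force: 30.0
t 6.7 p [0.5734 0.3252 0.2554] shift [ 0.575  -0.0163  0.004 ] turn [-0.0102  0.0238 -0.0467] F [ 0.1937 -0.2669 -2.0205] w 0.13624905630199424 j [ 43.5726  24.31     8.7073  -0.0418 -74.2475 -51.9217]
```

```bash
python3 -m handwheel '[[[0,0,0,0.02,-0.001,0,0.005],[0,0,0,0.035,-0.001,0,0.005],[0,0,0,0.035,-0.001,0,0.005],[0,0,0,0.035,-0.001,0,0.005],[0,0,0,0.035,-0.001,0,0.005],[0,0,0,0.035,-0.001,0,0.005],[0,0,0,0.035,-0.001,0,0.005],[0,0,0,0.035,-0.001,0,0.005],[0,0,0,0.035,-0.001,0,0.005],[0,0,0,0.035,-0.001,0,0.005],[0,0,0,0.035,-0.001,0,0.005],[0,0,0,0.035,-0.001,0,0.005]]]' >/dev/null
python3 -m handwheel '[[[0,0,0,0.035,-0.001,0,0.005],[0,0,0,0.035,-0.001,0,0.005],[0,0,0,0.035,-0.001,0,0.005],[0,0,-0.02,0.035,-0.001,0,0.005],[0,0,-0.02,0.03,0,0,0.005],[0,0,0,0,0,0.03,0.005],[0,0,0,0,0,0.04,0.005],[0,0,0,0,0,0.04,0.005],[0,0,0,0,0,0.03,0.005],[0,0,0,0,0,0,0.005],[0,0,0,0,0,0,0.005],[0,0,0,0,0,0,0.005]]]'
python3 go.py .5059 -.246 .12 171.92
python3 - <<'E'
from m import *
cap("side","s1",(255,180,355,380),3);cap("top","t1",(375,165,495,260),5)
E
```

```text
time_s: 9.1
tcp_pos: [0.5071, -0.2465, 0.1155]
ee_rot: [[-0.141, -0.99, 0.003], [-0.99, 0.141, -0.001], [0.001, -0.003, -1.0]]
wrist_force: [0.4, 0.1, -1.3]
gripper_width: 0.134
gripper_force: 30.0
t 9.1 p [ 0.5071 -0.2465  0.1155] shift [-0.0003  0.0013 -0.0045] turn [-0.028  -0.0061  0.0003] F [ 0.4024  0.121  -1.3478] w 0.13419326700717382 j [ -9.4375  21.8283 -16.7686   0.0419 -51.2345   1.333 ]
```

Run:
```python
import cv2,numpy as np
a=cv2.imread("pics/s1.png");b=cv2.imread("pics/t1.png")
b=cv2.resize(b,None,fx=490/600,fy=490/600)
h=600;o=np.zeros((h,a.shape[1]+b.shape[1],3),np.uint8);o[:a.shape[0],:a.shape[1]]=a[:h];o[:b.shape[0],a.shape[1]:]=b
cv2.imwrite("pics/v1.png",o)
```

```text
(no output)
```

View pics/v1.png

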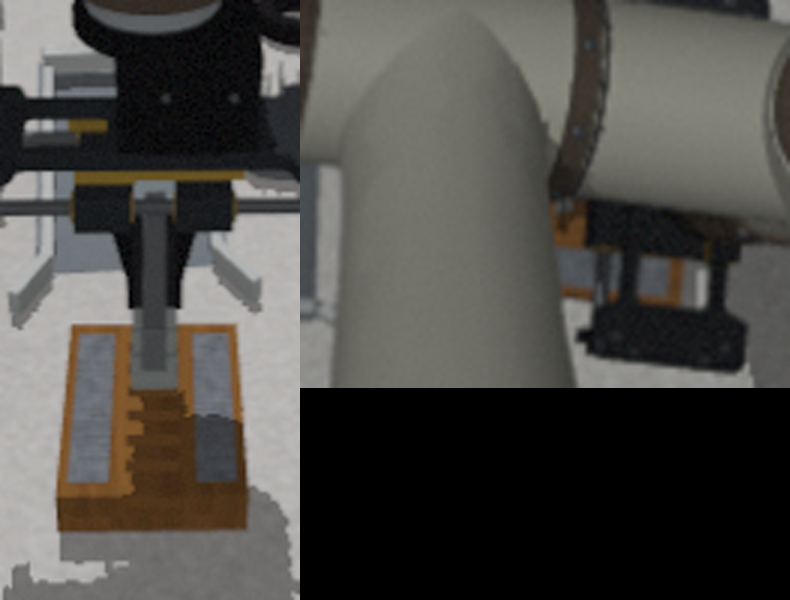

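The side view shows the held comb. Its nearest tooth's lower edge runs from about (130,388) to (178,388) in the crop, and the spine's near face spans x≈140–166. The top view is blocked by the arm. I'll compare this with the prediction.

Run:
```python
from m import *
s=r.sense();p=s["tcp_pos"];R=np.array(s["ee_rot"]);yaw=np.arctan2(R[1,1],R[0,1])-np.pi/2
pose=[p[0],p[1],yaw];z0=p[2]-.024
P=[[-.047,.012,0],[-.047,-.012,0],[-.056,.006,.05],[-.056,-.006,.05],[-.056,.006,.022],[-.056,-.006,.022]]
q=proj("side",T(pose,P,z0));print(((q-[255,180]+.5)*3-.5))
im=cv2.imread("pics/s1_full.png")[215:325,280:335]
o=cv2.resize(im,None,fx=5.4,fy=5.4,interpolation=cv2.INTER_CUBIC)
o2=o.copy();draw(o2,"side",pose,np.array(P)+[0,0,z0],[[0,1],[2,3,5,4,2]],(0,255,0),np.array([280,215]),5.4)
tr=[.5059,-.246,1.4298];xs=[-.045,-.027,-.009,.009,.027,.045]
S=[[x+a,y,.03] for x in xs for a,y in((-.004,-.015),(-.004,.015),(.004,.015),(.004,-.015))]
draw(o2,"side",tr,S,[[4*i,4*i+1,4*i+2,4*i+3,4*i] for i in range(6)],(255,255,0),np.array([280,215]),5.4)
cv2.imwrite("pics/v2.png",np.hstack([o,o2])[:600])
```

```text
[[131.1376 390.3737]
 [177.3388 389.8713]
 [141.655  332.3319]
 [166.0971 332.1106]
 [142.1383 372.9647]
 [165.9774 372.7184]]
```

View pics/v2.png

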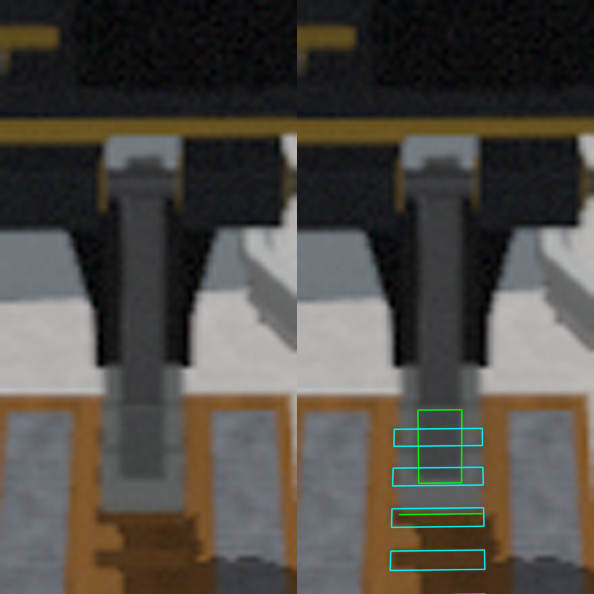

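Prediction and picture agree to under 1 mm (tooth edge 513 against 513, lateral 101–186 against 100–185). I'll align, then lower the comb.

```bash
python3 -m handwheel '[[[-0.028,0,0,0.0004,0.0013,0,0.005],[0,0,0,0,0,0.02,0.005],[0,0,0,0,0,0.02,0.005],[0,0,0,0,0,0.01,0.005],[0,0,0,0,0,0,0.005],[0,0,0,0,0,0,0.005],[0,0,0,0,0,0,0.005]]]' >/dev/null
python3 go.py .5059 -.2467 .038 171.92
```

```text
t 9.9 p [ 0.5053 -0.2466  0.065 ] shift [ 0.     -0.0006  0.027 ] turn [ 0.0061 -0.0032 -0.0025] F [ 0.7575  0.102  -0.9713] w 0.13557200337606248 j [ -9.4872  25.3919 -19.8532   0.0282 -44.7913   1.3725]
```

```bash
python3 -m handwheel '[[[0,0,0,0,-0.0006,0.006,0.005],[0,0,0,0,0,0.004,0.005],[0,0,0,0,0,0.003,0.005],[0,0,0,0,0,0.002,0.005],[0,0,0,0,0,0,0.005]]]' >/dev/null
python3 go.py .5059 -.2467 .038 171.92
python3 -m handwheel '[[[0,0,0,0,0,0.0015,0.005],[0,0,0,0,0,0.0015,0.005],[0,0,0,0,0,0,0.005]]]' >/dev/null
python3 go.py .5059 -.2467 .038 171.92
```

```text
t 10.4 p [ 0.5047 -0.2464  0.0484] shift [ 0.0002 -0.0013  0.0104] turn [ 0.037   0.0004 -0.005 ] F [-0.0838  0.1567 -1.5128] w 0.13506739473379314 j [ -9.4862  26.7148 -20.659    0.0041 -42.8483   1.373 ]
t 10.7 p [ 0.5048 -0.2464  0.0457] shift [ 0.0002 -0.0011  0.0077] turn [ 0.0317  0.0006 -0.0056] F [ 0.1103 -0.0919 -0.2363] w 0.13191220357087896 j [ -9.4855  26.9297 -20.8006   0.0016 -42.4597   1.3708]
```

The tips are 8 mm below the tray top with no contact force, so the teeth are in the slots. Continuing down.

```bash
python3 -m handwheel '[[[0,0,0,0,-0.001,0.002,0.005],[0,0,0,0,0,0.002,0.005],[0,0,0,0,0,0.001,0.005],[0,0,0,0,0,0,0.005]]]' >/dev/null
python3 go.py .5059 -.2467 .038 171.92
python3 -m handwheel '[[[0,0,0,0,0,0.001,0.005],[0,0,0,0,0,0.001,0.005],[0,0,0,0,0,0,0.005]]]' >/dev/null
python3 go.py .5059 -.2467 .038 171.92
```

```text
t 11.1 p [ 0.5058 -0.2465  0.0406] shift [ 0.0002 -0.0001  0.0026] turn [ 0.0334  0.0002 -0.0055] F [ 0.1997  0.1086 -2.0036] w 0.13282240312789523 j [ -9.4843  27.4133 -20.9085   0.0051 -41.8783   1.3678]
t 11.4 p [ 0.5058 -0.2465  0.0387] shift [ 0.0002 -0.0001  0.0007] turn [ 0.0304  0.0007 -0.0056] F [-0.169  -0.6123 -0.8641] w 0.13328505615801262 j [ -9.4835  27.5623 -21.0017   0.0003 -41.6186   1.3695]
```

```bash
python3 -m handwheel '[[[0,0,0,0,0,0,0.02],[0,0,0,0,0,0,0.04],[0,0,0,0,0,0,0.06],[0,0,0,0,0,0,0.06],[0,0,0,0,0,0,0.06],[0,0,0,0,0,-0.01,0.06],[0,0,0,0,0,-0.03,0.06],[0,0,0,0,0,-0.04,0.06],[0,0,0,0.03,0,-0.02,0.06],[0,0,0,0.04,0,0,0.06],[0,0,0,0.04,0,0,0.06],[0,0,0,0,0,0,0.06]]]'
python3 - <<'E'
from m import *
cap("side","s2")
im=cv2.imread("pics/s2_full.png");
cv2.imwrite("pics/v3.png",np.hstack([im[:,:420],cv2.resize(im[260:380,255:360],None,fx=3.3,fy=3.3,interpolation=cv2.INTER_CUBIC)[:400]])[:,:800])
print(unproj("side",[[243,232]],0))
E
python3 go.py .5 -.33 .012 176.4
```

```text
time_s: 12.6
tcp_pos: [0.4901, -0.3592, 0.1397]
ee_rot: [[-0.146, -0.989, -0.002], [-0.989, 0.146, -0.001], [0.001, 0.001, -1.0]]
wrist_force: [-0.7, 0.1, -0.4]
gripper_width: 0.69
gripper_force: 0.0
t 12.65 p [ 0.4901 -0.3574  0.1393] shift [-0.0285 -0.0062  0.1273] turn [ 0.0228 -0.0008 -0.7862] F [-0.1687  0.1488 -0.2157] w 0.6875515407271997 j [-20.804   24.2568  -8.7836   0.0474 -57.0906  12.4608]Traceback (most recent call last):
  File "<stdin>", line 4, in <module>
    return _nx.concatenate(arrs, 1, dtype=dtype, casting=casting)
           ~~~~~~~~~~~~~~~^^^^^^^^^^^^^^^^^^^^^^^^^^^^^^^^^^^^^^^
ValueError: all the input array dimensions except for the concatenation axis must match exactly, but along dimension 0, the array at index 0 has size 400 and the array at index 1 has size 396
```

Run:
```python
from m import *
im=cv2.imread("pics/s2_full.png")
a=im[120:400,100:420]; cv2.imwrite("pics/v3.png",cv2.resize(a,None,fx=2.1,fy=2.1,interpolation=cv2.INTER_CUBIC))
c=unproj("side",[[243,232]],0)[0];d=c[:2]-[.5127,-.0962];u=np.array([.0627,.998]);print(c,d@u,d@[-u[1],u[0]])
```

```text
[0.3979 0.0558 0.    ] 0.14446515831340148 0.12409259911406981
```

View pics/v3.png

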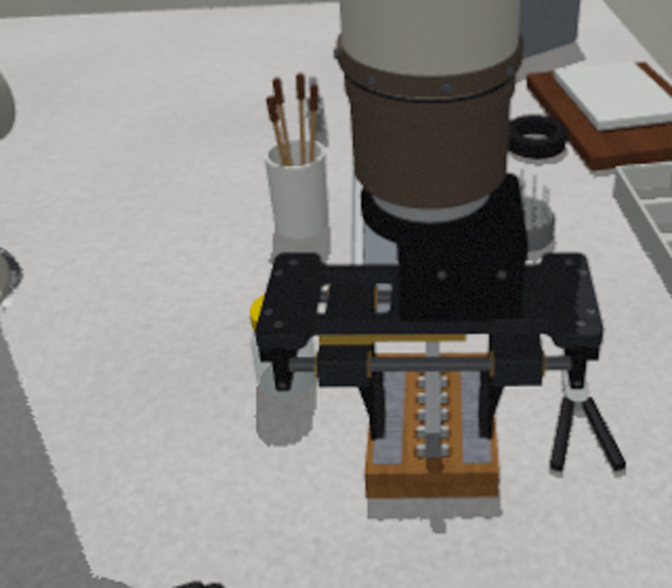

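The picture shows the comb standing lengthwise in the slots, with tooth stubs just above the wood, and the jar and cup close to the gripper's path. I'll offset the pusher 12 mm to the right and tilt it 8° to suit the slope.

```bash
python3 -m handwheel '[[[0,0,-0.79,0,0,0,0.04],[0,-1.33,0,0,0,0,0.04],[0,0,0,0,0,0,0.04],[0,0,0,0,0,0,0.04],[0,0,0,0,0,0,0.04]]]'
python3 go.py .5095 -.3395 .018 176.4
```

```text
time_s: 13.15
tcp_pos: [0.4906, -0.3547, 0.139]
ee_rot: [[-0.058, -0.998, 0.005], [-0.989, 0.058, 0.138], [-0.138, 0.003, -0.99]]
wrist_force: [-0.9, 0.1, -0.8]
gripper_width: 0.467
gripper_force: 0.0
t 13.15 p [ 0.4906 -0.3547  0.139 ] shift [ 0.0006 -0.0184  0.122 ] turn [0.0363 1.3206 0.045 ] F [-0.886   0.1007 -0.7904] w 0.4670517115275989 j [-24.5116  26.4495  -2.4877  -8.1175 -64.3544  24.9106]
```

```bash
python3 -m handwheel '[[[0.03,0,0,0.0006,-0.0184,0,0.04],[0,0,0,0,0,0.03,0.04],[0,0,0,0,0,0.03,0.04],[0,0,0,0,0,0.03,0.04],[0,0,0,0,0,0.02,0.04],[0,0,0,0,0,0.012,0.04],[0,0,0,0,0,0,0.04],[0,0,0,0,0,0,0.04],[0,0,0,0,0,0,0.04]]]'
python3 go.py .5095 -.3395 .018 176.4
```

```text
time_s: 14.05
tcp_pos: [0.5111, -0.3407, 0.0195]
ee_rot: [[-0.058, -0.998, 0.011], [-0.989, 0.059, 0.137], [-0.138, -0.003, -0.99]]
wrist_force: [-0.2, -0.7, 0.2]
gripper_width: 0.461
gripper_force: 0.0
t 14.05 p [ 0.5111 -0.3407  0.0195] shift [-0.0009  0.0017  0.0016] turn [-0.0246  1.3184  0.0405] F [-0.1529 -0.686   0.1752] w 0.4612971855040202 j [-22.6667  34.613   -7.4326  -9.7139 -50.835   25.6431]
```

```bash
cat > st.py <<'E'
from m import *
s=r.sense();d=np.array(s["tcp_pos"])[:2]-[.5127,-.0962];u=np.array([.0627,.998]);R=np.array(s["ee_rot"])
print("t",round(s["time_s"],2),"rampxy",d@u,d@[-u[1],u[0]],"z",s["tcp_pos"][2],"F",np.array(s["wrist_force"]),"x",R[:,0])
E
python3 -m handwheel '[[[0,0,0,-0.003,0,0.001,0.04],[0,0,0,-0.004,0,0.001,0.04],[0,0,0,-0.005,0,0.0007,0.04],[0,0,0,-0.005,0,0.0007,0.04],[0,0,0,-0.005,0,0.0007,0.04],[0,0,0,-0.005,0,0.0007,0.04],[0,0,0,-0.005,0,0.0007,0.04],[0,0,0,-0.005,0,0.0007,0.04],[0,0,0,-0.005,0,0.0007,0.04],[0,0,0,-0.005,0,0.0007,0.04],[0,0,0,-0.005,0,0.0007,0.04],[0,0,0,-0.005,0,0.0007,0.04]]]' >/dev/null; python3 st.py
python3 -m handwheel '[[[0,0,0,-0.005,0,0.0007,0.04],[0,0,0,-0.005,0,0.0007,0.04],[0,0,0,-0.005,0,0.0007,0.04],[0,0,0,-0.005,0,0.0007,0.04],[0,0,0,-0.005,0,0.0007,0.04],[0,0,0,-0.005,0,0.0007,0.04],[0,0,0,-0.005,0,0.0007,0.04],[0,0,0,-0.005,0,0.0007,0.04]]]' >/dev/null; python3 st.py
```

```text
t 15.25 rampxy -0.18573719004297112 -0.012453684694943455 z 0.017029602466989407 F [-1.5411 -3.4945  1.2242] x [-0.0585 -0.9886 -0.1389]
t 16.05 rampxy -0.1452337490475754 -0.01235409157955141 z 0.016963259637916974 F [ 0.4632 -3.5011  1.7024] x [-0.0586 -0.9886 -0.139 ]
```

```bash
python3 -m handwheel '[[[0,0,0,-0.005,0,0.0007,0.04],[0,0,0,-0.005,0,0.0007,0.04],[0,0,0,-0.005,0,0.0007,0.04],[0,0,0,-0.005,0,0.0007,0.04],[0,0,0,-0.005,0,0.0007,0.04],[0,0,0,-0.005,0,0.0007,0.04],[0,0,0,-0.005,0,0.0007,0.04],[0,0,0,-0.005,0,0.0007,0.04]]]' >/dev/null; python3 st.py
python3 -m handwheel '[[[0,0,0,-0.005,0,0.0007,0.04],[0,0,0,-0.005,0,0.0007,0.04],[0,0,0,-0.005,0,0.0007,0.04],[0,0,0,-0.005,0,0.0007,0.04],[0,0,0,-0.005,0,0.0007,0.04],[0,0,0,-0.005,0,0.0007,0.04],[0,0,0,-0.005,0,0.0007,0.04],[0,0,0,-0.005,0,0.0007,0.04]]]' >/dev/null; python3 st.py
```

```text
t 16.85 rampxy -0.10483101255297309 -0.012329736466974373 z 0.016940747415105033 F [ 1.0466 -4.5368  0.7336] x [-0.0587 -0.9885 -0.139 ]
t 17.65 rampxy -0.06443688619074853 -0.012167560859815909 z 0.0169115985755744 F [ 1.3642 -4.359   1.1116] x [-0.0588 -0.9885 -0.1391]
```

```bash
python3 -m handwheel '[[[0,0,0,-0.005,0,0.0007,0.04],[0,0,0,-0.005,0,0.0007,0.04],[0,0,0,-0.005,0,0.0007,0.04],[0,0,0,-0.005,0,0.0007,0.04],[0,0,0,-0.005,0,0.0007,0.04],[0,0,0,-0.005,0,0.0007,0.04],[0,0,0,-0.005,0,0.0007,0.04],[0,0,0,-0.005,0,0.0007,0.04],[0,0,0,-0.005,0,0.0007,0.04],[0,0,0,-0.005,0,0.0007,0.04]]]' >/dev/null; python3 st.py
python3 -m handwheel '[[[0,0,0,-0.005,0,0,0.04],[0,0,0,-0.005,0,0,0.04],[0,0,0,-0.005,0,0,0.04],[0,0,0,-0.005,0,0,0.04],[0,0,0,-0.005,0,0,0.04],[0,0,0,-0.005,0,0,0.04],[0,0,0,-0.005,0,0,0.04],[0,0,0,-0.005,0,0,0.04]]]' >/dev/null; python3 st.py
```

```text
t 18.65 rampxy -0.013843635837930397 -0.011779210821822395 z 0.016847122262547094 F [ 1.6143 -3.9717 -1.3906] x [-0.0587 -0.9885 -0.1392]
t 19.45 rampxy 0.025641149287822945 -0.011687376949524948 z 0.022597834361011187 F [ 2.1734 -4.563  -1.8652] x [-0.0587 -0.9885 -0.1391]
```

```bash
python3 -m handwheel '[[[0,0,0,-0.005,0,0,0.04],[0,0,0,-0.005,0,0,0.04],[0,0,0,-0.005,0,0,0.04],[0,0,0,-0.005,0,0,0.04],[0,0,0,-0.005,0,0,0.04],[0,0,0,-0.005,0,0,0.04],[0,0,0,-0.003,0,0,0.04]]]' >/dev/null; python3 st.py
python3 -m handwheel '[[[0,0,0,-0.002,0,0,0.04],[0,0,0,-0.002,0,0,0.04],[0,0,0,-0.002,0,0,0.04],[0,0,0,-0.001,0,0,0.04]]]' >/dev/null; python3 st.py
```

```text
t 20.15 rampxy 0.05836323053491833 -0.011719090240771758 z 0.027280688192551104 F [ 3.2915 -4.9358 -0.8835] x [-0.0583 -0.9886 -0.139 ]
t 20.55 rampxy 0.06490263783163297 -0.011738568191684605 z 0.028198034350848545 F [ 2.6728 -3.6941 -2.1184] x [-0.0586 -0.9886 -0.139 ]
```

```bash
for i in 1; do python3 -m handwheel '[[[0,0,0,-0.0015,0,0,0.04],[0,0,0,-0.0015,0,0,0.04],[0,0,0,-0.001,0,0,0.04]]]' >/dev/null; python3 st.py; python3 -m handwheel '[[[0,0,0,-0.001,0,0,0.04],[0,0,0,-0.001,0,0,0.04]]]' >/dev/null; python3 st.py; python3 -m handwheel '[[[0,0,0,-0.001,0,0,0.04],[0,0,0,-0.001,0,0,0.04]]]' >/dev/null; python3 st.py; done
```

```text
t 20.85 rampxy 0.06877949381208893 -0.011793803665047998 z 0.02874989634377215 F [ 3.3906 -5.4703 -1.3589] x [-0.0587 -0.9886 -0.1389]
t 21.05 rampxy 0.07070506998240927 -0.011804528973707545 z 0.02902830053691897 F [ 2.2927 -4.5188 -2.201 ] x [-0.0588 -0.9886 -0.1389]
t 21.25 rampxy 0.07129046643366349 -0.011727157327783528 z 0.02911913514064989 F [  2.9659 -13.4439  -3.0199] x [-0.059  -0.9888 -0.137 ]
```

The force jumped to 13 N at the expected place, so the tray is on the stop. I'll give it a small final nudge, back off, lift away and look.

```bash
python3 -m handwheel '[[[0,0,0,-0.001,0,0,0.04],[0,0,0,0,0,0,0.04],[0,0,0,0,0,0,0.04],[0,0,0,0,0,0,0.04]]]' >/dev/null; python3 st.py
python3 -m handwheel '[[[0,0,0,0.002,0,0,0.04],[0,0,0,0.005,0,0,0.04],[0,0,0,0.02,0,0,0.04],[0,0,0,0.03,0,0,0.04],[0,0,0,0.04,0,-0.02,0.04],[0,0,0,0.04,0,-0.04,0.04],[0,0,0,0.04,0,-0.04,0.04],[0,0,0,0.04,0,-0.04,0.04],[0,0,0,0.04,0,-0.04,0.04],[0,0,0,0.04,0,-0.04,0.04],[0,0,0,0,0,0,0.04],[0,0,0,0,0,0,0.04]]]' >/dev/null; python3 st.py
python3 - <<'E'
from m import *
cap("side","s9");cap("top","t9")
im=cv2.imread("pics/s9_full.png");t=cv2.imread("pics/t9_full.png")
ramp=np.array([.5127,-.0962,1.5081]);sa=.14
def sp(d,y,h):return [d*np.cos(sa)-h*np.sin(sa),y,d*np.sin(sa)+h*np.cos(sa)]
tb=[sp(.15+x,y,h) for h in(.03,0) for x,y in((.065,.052),(.065,-.052),(-.065,-.052),(-.065,.052))]
cb=[sp(.15+x,y,h) for h in(.064,.036) for x,y in((.056,.006),(.056,-.006),(-.056,-.006),(-.056,.006))]
L=[[0,1,2,3,0],[4,5,6,7,4]];o=[]
for n,i,b,s in(("side",im,(225,185,345,305),3.3),("side",im,(225,185,345,305),3.3),("top",t,(275,170,395,260),3.3),("top",t,(275,170,395,260),3.3)):
    a=cv2.resize(i[b[1]:b[3],b[0]:b[2]],None,fx=s,fy=s,interpolation=cv2.INTER_CUBIC)
    if len(o)%2:
        draw(a,n,ramp,tb,L,(0,255,255),np.array(b[:2]),s);draw(a,n,ramp,cb,L,(0,255,0),np.array(b[:2]),s)
    o.append(a)
v=np.vstack([np.hstack(o[:2])[:300],np.hstack(o[2:])]);cv2.imwrite("pics/v9.png",v[:600]);print(v.shape)
E
```

```text
t 21.65 rampxy 0.07131953547220514 -0.011707318233875804 z 0.029170216080469234 F [  4.1293 -14.1593  -3.4243] x [-0.0598 -0.9889 -0.1363]
t 22.85 rampxy -0.22426663145898867 -0.011857694034247041 z 0.1859771847379544 F [-0.4226  0.7835 -0.6838] x [-0.0601 -0.9881 -0.1413]
(597, 792, 3)
```

View pics/v9.png

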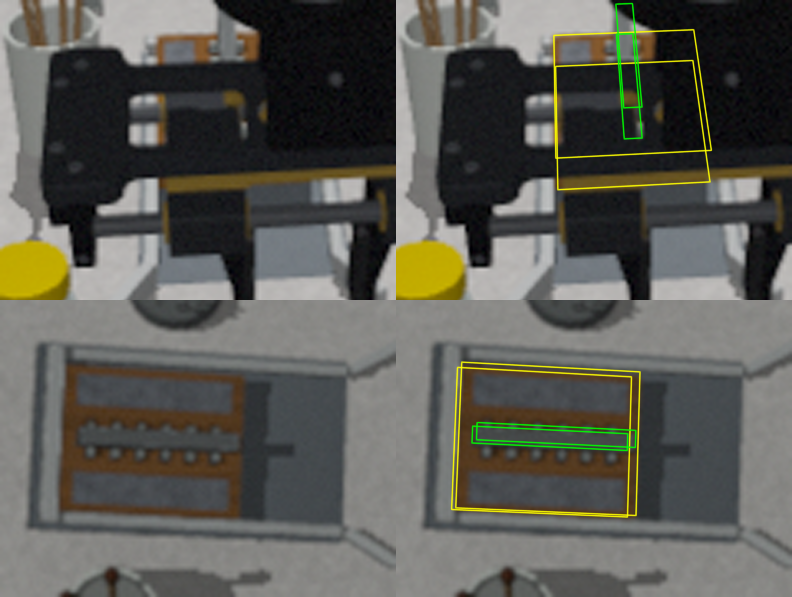

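The last picture shows the tray's front edge meeting the stop (top crop x≈65). The comb is centred in the tray with six tooth stubs on each side at wood level, and nothing else has moved. Handing in.

```bash
python3 -c "
from station import r
print(r.finish_job())"
```

```text
the job is handed in; nothing more can be done
None
```

I seated the six-toothed comb in the wooden tray and pushed the tray up the ramp against the stop; the last picture shows the comb still centred in it, and the job is handed in (no verdict was returned).

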